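# Take the keyhole-hung pen box down from the desk panel

## Robot

A 6-joint arm with a two-finger parallel gripper is mounted at the origin on the work surface. World frame = base frame: x ahead of the robot, y to its left, z up, the work surface at z = 0. Lengths are in m, angles in rad, forces in N, time in s.
With the tool pointing down it reaches from about 0.375 to 0.9 m from the base axis. Payload 3.1 kg.
Tool frame: the origin (TCP) lies between the finger pads; the fingertips stand 8 mm ahead of it and the grasp point (between the pads) lies 11 mm behind it; z points along the fingers, y is the line along which they close (so a half turn about z gives the same grasp; the last joint's range is limited). The gripper opens to 87 mm and grips with 3 to 60 N. Pads are 19 mm wide; open, the fingers measure 117 mm over their backs; the gripper's body (75 mm by 190 mm) begins 51 mm behind the grasp point.
Start: joints at [-1.496, 0.527, 1.433, -0, 1.181, -0.178], TCP at [0.157, -0.605, 0.231] pointing down, gripper open.
Joint ranges: [-3.08, 3.08], [-0.75, 2.2], [0.22, 2.44], [-1.43, 4.57], [0, 2.65], [-2.85, 2.85]. Speed limits (rad/s): [2.79, 2.79, 3.14, 3.14, 3.14, 3.14].

## Interface

Orientations are given as a unit quaternion [x, y, z, w].
In Python, from rig import robot, vision, job gives the robot as it stands.
- The arm moves only by the shell command python3 -m handwheel 'ROWS' [OPENING] [FORCE]. ROWS is JSON, a list of rows, each a list of 4 numbers: the shift along the tool's x, y, z as a fraction of full scale, then the turn about the tool's z as a fraction of full scale. A call has 1 to 20 rows; each row is the pose to reach, as a shift and turn from the pose commanded when the call began, along the tool's axes at that moment, turning the shorter way round; what a row does not reach only later rows make up. Full scale, the value 1, is 300 mm for a shift and 2 pi rad for a turn. A row lasts 1/12 s, in which the tool goes at most 41.7 mm and 7.16 degrees, less where a joint would pass 70% of its speed; a pose out of reach is approached as far as the arm can. A call with a number of a shift or a turn outside -1 to 1 is refused whole. A call with a gripper value outside its range is refused whole. OPENING is the opening in per cent of the stroke, from 0 (shut) to 100 (fully open), set as the call begins (- or left out, the last holds). The fingers move at their own pace and stop on an object; FORCE is the grip in N (left out, the last holds). Time passes only in rows, so rows that repeat a pose let the fingers close. It gives the time, the measured TCP pose, the force, the opening and the grip force at its end, in the units of the state.
- robot.get_obs(): the state, without advancing time (a new reading comes with each control period).
- vision.camera(name): name is "scene" or "top"; returns a dict with "frame" (420x560x3 uint8, red, green, blue), "K" (3x3 intrinsics, pixels), "cam_to_world" (4x4, takes a point from camera to world coordinates). Camera axes: x right, y down, z forward; pixel columns grow to the right and rows downward; lengths in m; the calibration is good to about 2 mm. A picture is of the moment at which its call begins. There is no depth.
- job.hand_in(): hands the job in; it is judged then, once.
Trained networks look in the newest picture that a camera, given by its name, has taken for a name from the list of things; names that differ only in an ending like _2 or _b are one class to them, and where a whole thing is asked for, a point or a joint stands for the part that bears it (a point fixed in the world has none). Each returns a list of dicts, best first, with "conf" (0 to 1); they miss things now and then, are a little off and sometimes report something else, mostly with a low value. They report only what shows in the picture. A call takes as long as a camera call. They do not tell look-alikes from the thing itself.
- vision.look_for(camera, label): "point" ([row, column] in pixels, amid what is visible of it).
- vision.outline_of(camera, label): "mask" (420x560 bool, what is visible of it) and "point" ([row, column] in pixels, amid what is visible of it).
The state is a dict: "time": time; "q": joint angles; "joint_velocities": joint speeds; "joint_torque": joint torques, N m; "position": TCP position; "tool_rot": TCP orientation; "ft_force": force on the tool from outside, world axes, zero at the start; "moment": the same for the moment, N m; "grip_width": finger opening in m; "grip_force": force on a finger pad.
Only numpy, scipy, OpenCV 4.12 (cv2) and the standard library are available. Lean on these libraries where they do the work, as an engineer would, in place of code of your own. Each camera call takes 0.05 s, during which the arm holds its last target. There are 200 camera calls.

## Task

The light blue pen box hangs on the perforated desk panel by two keyhole slots. Without forcing it against its studs, slide it along the panel until both studs sit in the wide ends of the slots, lift it off the panel, and set it down upright in the middle of the cork mat, ready to be filled. Leave everything else on the desk where it is.

Things in the scene. Friction and masses are not known exactly. Their poses are not given: they have to be found in the camera images.
- penbox_mid (a point): Empty light blue open-topped sheet-steel pen box, loose, 0.24 to 0.38 kg: 180 mm wide (own y), 76 mm deep (x), front and ends 60 mm high, back plate 80 mm, walls and floor 3 mm. Point: box centre, 30 mm above its underside. Box +x goes from its front to its back plate, square into the panel; z up; +y along the panel, to the left for one who faces the panel.
- penbox_hole (a point): Centre of the wide end of one keyhole in the back plate (box y = +69 mm, 62 mm above the underside); the other's is at y = -21 mm. Wide end: eight-sided hole 20 mm across; from it a level slot 8 mm high runs to -y and ends 50 mm from this centre. The box hangs with the slots' upper edges on the studs' shanks, so it slides towards its -y to bring the wide ends to the studs.
- penbox: The pen box again, origin at the centre of its underside. The slide needed is 14 to 46 mm, unknown: feel for it. When the wide ends reach the studs the box drops about 6 mm and catches against further sliding. The studs' heads still hold it; they pass only when it is raised again about 6 mm (within 3 mm), studs within 3 mm of the holes' middle along the panel.
- penbox_lip (a point): Top of the box's front lip, at its middle, 60 mm above the underside. The lip is a folded channel 10 mm thick (box x), 20 mm high, 180 mm long: the place to grip the box from above. The point is mid-thickness, 33 mm in front of the box's middle. Behind the lip the box is free for 63 mm to the back plate and 57 mm deep; the stud heads stick some 5 mm into it from the back.
- penbox_end (a point): Middle of the outside of the box's +y end wall (90 mm from the box's centre, 30 mm above the underside). Pushing here towards the box's -y slides the box towards the wide ends; it takes about 1 to 4 N, least close to the panel, until it catches. About 120 mm of panel is free beyond this end.
- penbox_foot (a point): Centre of the underside of the pen box; axes as for penbox_mid. As it hangs it is about 45 mm above the desk.
- panel: Grey perforated steel panel, upright, fixed, 420 mm long (own y), 132 mm high, a 26 mm post at each end. Origin on the desk under the middle of its front face; +x into the panel, away from the box. Two shouldered studs on the front face, 90 mm apart, 108 mm up: shank 6 mm thick, head 13 mm across, 5 mm between panel and head. Their place along the panel varies and is not given.
- mat_top (a point): Cork mat on the desk, fixed, 220 by 240 mm (x, y) and 4 mm thick; the point is the centre of its top face.
- mouse_mid (a point): Grey computer mouse, about 80 by 60 by 36 mm, loose bystander; its centre.
- glue_mid (a point): Glue stick standing upright, yellow with a red cap, 29 mm across, 90 mm high, loose bystander; its centre.
- eraser_mid (a point): White eraser with a blue sleeve, 43 by 20 by 12 mm, loose bystander; its centre.
- piggy_mid (a point): Small yellow piggy figurine, 52 mm across, 50 mm high, loose bystander; its centre.
- stapler_mid (a point): Red and black stapler, 125 by 34 by 45 mm, loose bystander; its centre.
- marker_mid (a point): Green and black highlighter lying down, 110 by 17 by 17 mm, loose bystander; its centre.
There are look-alikes about, which are no part of the job. Of the things that look like the penbox, the larger one is meant.

How it is judged:
By the outcome, as a careful person would: the job done as asked, in the order asked, and still so for the second after the job is handed in, with the robot touching nothing.
It also fails if it takes over 56 s, if anything falls off the work surface, if the arm or the gripper's body presses on something with over 40 N, if the wrist force passes 120 N, or if a joint passes its speed limit or range.

## Working session

There is one attempt and no reset: what is moved stays moved. The work goes in short steps, Python scripts to look and compute and a shell command to move; the robot and the scene stay as the last step left them, time stands still between calls to the robot, and variables do not carry over. Pictures are saved under pics/ and viewed, at most 11 in all, crops included, and the job is handed in when it is done.

```bash
mkdir -p pics; ls
cat > h.py <<'E'
import numpy as np, cv2
from rig import robot, vision, job
def ray(c,rc):
    K=np.array(c["K"]);T=np.array(c["cam_to_world"])
    d=T[:3,:3]@np.linalg.solve(K,[rc[1],rc[0],1.]);return T[:3,3],d
def atz(c,rc,z):
    o,d=ray(c,rc);return o+d*(z-o[2])/d[2]
def proj(c,p):
    K=np.array(c["K"]);T=np.array(c["cam_to_world"])
    q=K@(T[:3,:3].T@(np.array(p)-T[:3,3]));return q[[1,0]]/q[2]
def tri(c1,p1,c2,p2):
    o1,d1=ray(c1,p1);o2,d2=ray(c2,p2)
    s=np.linalg.lstsq(np.c_[d1,-d2],o2-o1,rcond=None)[0]
    a,b=o1+d1*s[0],o2+d2*s[1];return (a+b)/2,np.linalg.norm(a-b)
E
python3 - <<'E'
from h import *
np.set_printoptions(precision=3,suppress=True)
for n in("scene","top"):
    c=vision.camera(n);cv2.imwrite(f"pics/{n}0.png",c["frame"][:,:,::-1])
    print(n,np.array(c["cam_to_world"]),np.array(c["K"])[0])
    for l in("penbox","penbox_mid","penbox_lip","penbox_end","penbox_hole","panel","mat_top","mouse_mid","glue_mid","stapler_mid","piggy_mid","eraser_mid","marker_mid"):
        print(l,[(np.round(r["point"]),round(r["conf"],2)) for r in vision.look_for(n,l)[:3]])
o=robot.get_obs();print(o["time"],o["position"],o["tool_rot"],o["grip_width"])
E
```

```text
pics
scene [[-0.857  0.413 -0.309  0.888]
 [ 0.516  0.689 -0.509  0.548]
 [ 0.002 -0.596 -0.803  0.996]
 [ 0.     0.     0.     1.   ]] [460.838   0.    285.797]
penbox [(array([304., 324.]), 0.68), (array([391., 395.]), 0.57), (array([224., 359.]), 0.56)]
penbox_mid [(array([387., 397.]), 0.68), (array([303., 326.]), 0.55), (array([332., 326.]), 0.28)]
penbox_lip [(array([307., 325.]), 0.84), (array([386., 396.]), 0.64)]
penbox_end [(array([389., 395.]), 0.91), (array([306., 323.]), 0.87), (array([192., 278.]), 0.52)]
penbox_hole [(array([304., 326.]), 0.71)]
panel [(array([334., 326.]), 0.76)]
mat_top [(array([193., 276.]), 0.71), (array([306., 325.]), 0.57)]
mouse_mid [(array([111., 259.]), 0.74)]
glue_mid [(array([223., 361.]), 0.57)]
stapler_mid [(array([127., 220.]), 0.78)]
piggy_mid [(array([192., 180.]), 0.69), (array([305., 324.]), 0.62)]
eraser_mid [(array([243., 204.]), 0.71), (array([304., 322.]), 0.37)]
marker_mid [(array([242., 322.]), 0.51)]
top [[-0.    -0.986  0.169  0.38 ]
 [-1.     0.004  0.018 -0.033]
 [-0.018 -0.169 -0.985  1.132]
 [ 0.     0.     0.     1.   ]] [413.254   0.    278.609]
penbox [(array([198., 186.]), 0.93), (array([218., 114.]), 0.92)]
penbox_mid [(array([198., 182.]), 0.83), (array([222., 117.]), 0.71)]
penbox_lip [(array([196., 179.]), 0.62)]
penbox_end [(array([197., 185.]), 0.68), (array([220., 116.]), 0.64), (array([247., 334.]), 0.48)]
penbox_hole [(array([218., 116.]), 0.63), (array([198., 181.]), 0.6)]
panel [(array([210., 158.]), 0.91)]
mat_top [(array([247., 334.]), 0.71)]
mouse_mid [(array([287., 449.]), 0.83)]
glue_mid [(array([286., 246.]), 0.59)]
stapler_mid []
piggy_mid [(array([156., 371.]), 0.6)]
eraser_mid [(array([154., 310.]), 0.44)]
marker_mid []
1.4 [ 0.157 -0.605  0.231] [ 0.992  0.127 -0.    -0.   ] 0.08734865975571908
```

View pics/scene0.png

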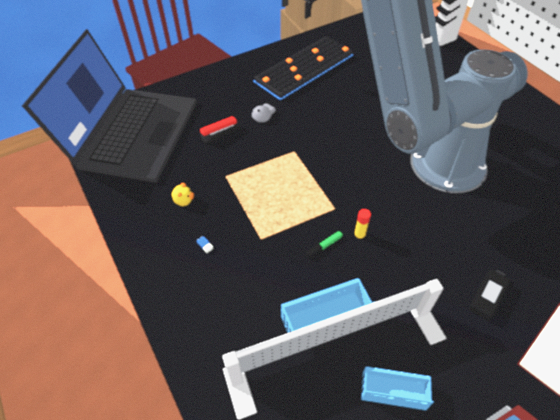

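View pics/top0.png

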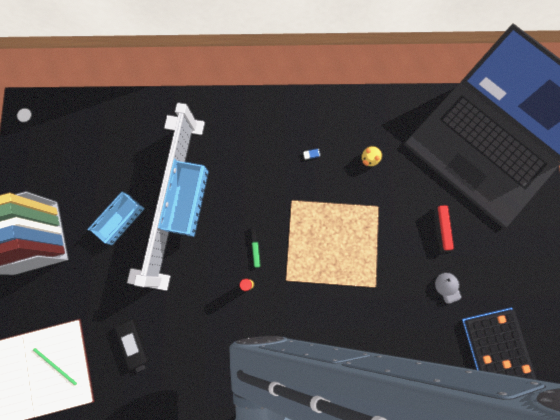

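The scene picture shows the box hanging at about (304,325) on the robot side of the panel. The small look-alike is behind it at (388,397). In the top picture the box is at about (198,185), the panel runs from (112,183) to (280,150), and the mat is centred at about (244,333).

Run:
```python
from h import *
np.set_printoptions(precision=4,suppress=True)
t=vision.camera("top"); 
f=t["frame"][90:300,110:290,::-1];cv2.imwrite("pics/topc.png",cv2.resize(f[:,:130],None,fx=4,fy=2.85 and 4,interpolation=cv2.INTER_CUBIC)[:600] if 0 else cv2.resize(f[10:160,20:130],None,fx=4,fy=4,interpolation=cv2.INTER_CUBIC))
for l in("penbox","panel","mat_top"):
  for r in vision.outline_of("top",l)[:2]:
    m=r["mask"].astype(np.uint8);cn=max(cv2.findContours(m,0,2)[0],key=cv2.contourArea)
    print(l,r["conf"],r["point"],cv2.boxPoints(cv2.minAreaRect(cn)).round(1).tolist(), m.sum())
    z={"penbox":.105,"panel":.132,"mat_top":.004}[l]
    print([atz(t,(p[1],p[0]),z)[:2].round(4).tolist() for p in cv2.boxPoints(cv2.minAreaRect(cn))], atz(t,r["point"],z))
s=vision.camera("scene");f=s["frame"][260:400,220:420,::-1];cv2.imwrite("pics/scc.png",cv2.resize(f,None,fx=4,fy=4,interpolation=cv2.INTER_CUBIC))
```

```text
penbox 0.83 [217.5, 116.7] [[88.19999694824219, 228.10000610351562], [122.80000305175781, 189.60000610351562], [143.8000030517578, 208.5], [109.0999984741211, 247.0]] 1412
[[0.5103, 0.4661], [0.6094, 0.3843], [0.5602, 0.3277], [0.4627, 0.4095]] [0.5373 0.3953 0.105 ]
penbox 0.57 [198.1, 187.5] [[158.10000610351562, 229.3000030517578], [172.60000610351562, 159.10000610351562], [208.3000030517578, 166.5], [193.8000030517578, 236.6999969482422]] 2485
[[0.5068, 0.2884], [0.6896, 0.2596], [0.6694, 0.1665], [0.488, 0.1978]] [0.5866 0.2171 0.105 ]
panel 0.87 [214.5, 159.5] [[126.0999984741211, 282.79998779296875], [170.39999389648438, 100.69999694824219], [209.8000030517578, 110.30000305175781], [165.5, 292.3999938964844]] 2914
[[0.3745, 0.3509], [0.8381, 0.2644], [0.811, 0.1615], [0.3519, 0.2549]] [0.5403 0.2783 0.132 ]
panel 0.48 [285.0, 245.5] [[239.0, 279.0], [252.0, 279.0], [252.0, 290.0], [239.0, 290.0]] 129
[[0.3834, 0.0796], [0.3834, 0.0485], [0.3576, 0.0482], [0.3576, 0.0792]] [0.3693 0.0639 0.132 ]
mat_top 0.56 [244.8, 334.2] [[285.5, 280.6000061035156], [291.1000061035156, 200.1999969482422], [380.3999938964844, 206.3000030517578], [374.8999938964844, 286.79998779296875]] 7101
[[0.3796, -0.0314], [0.5998, -0.0476], [0.5815, -0.294], [0.3633, -0.2701]] [ 0.4756 -0.1642  0.004 ]
```

View pics/topc.png

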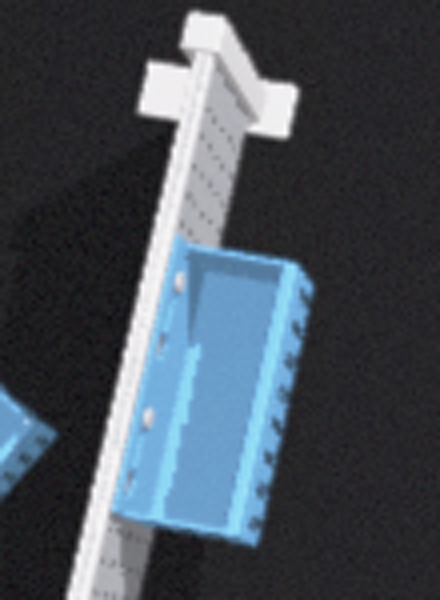

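View pics/scc.png

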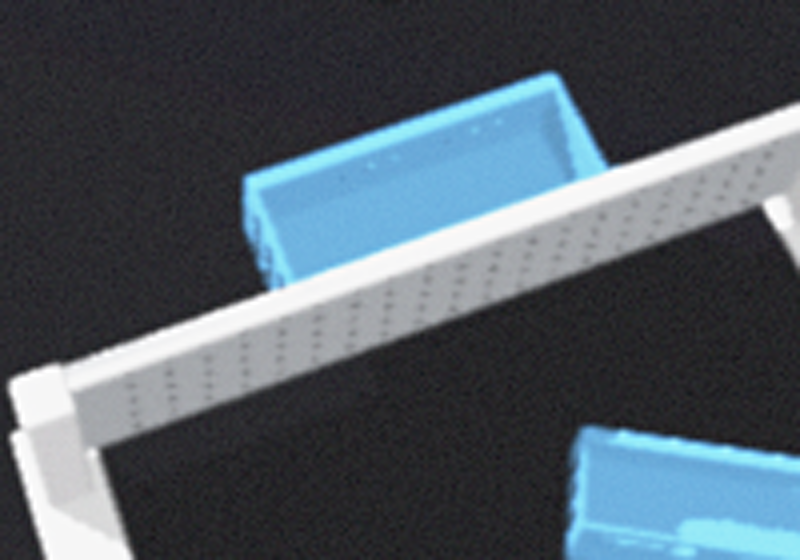

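The crops show the stud heads at crop (280,180) and (415,150), with the wide holes about 65 px below them, so the slide is about 40 mm. The lip's centreline runs from about (166.5,204.2) to (233,191) in the top picture.

Run:
```python
from h import *
np.set_printoptions(precision=4,suppress=True)
t=vision.camera("top");s=vision.camera("scene")
A,B=atz(t,(166.5,204.2),.105),atz(t,(233,191),.105)
P,Q=atz(t,(113.75,183.25),.132),atz(t,(250,153.75),.132)
print("lip",A,B,np.linalg.norm(A-B),(A+B)/2,np.degrees(np.arctan2(*(A-B)[1::-1])))
print("panel",P,Q,np.degrees(np.arctan2(*(P-Q)[1::-1])))
print("far",tri(t,(168,207),s,(304.5,281.5)),"near",tri(t,(236,194.5),s,(278,358.5)))
u=(P-Q)/np.linalg.norm(P-Q);n=np.array([-u[1],u[0],0]);print("lip to panel",n@(P-A),n@(P-B))
c=np.mean([[.3796,-.0314],[.5998,-.0476],[.5815,-.294],[.3633,-.2701]],0);print("mat",c, "arm base dist",np.hypot(*c))
m=vision.outline_of("scene","mat_top")[0]["mask"].astype(np.uint8);cn=max(cv2.findContours(m,0,2)[0],key=cv2.contourArea)
q=cv2.approxPolyDP(cn,8,True)[:,0];w=[atz(s,(p[1],p[0]),.004)[:2] for p in q];print(np.array(w),np.mean(w,0))
```

```text
lip [0.6694 0.177  0.105 ] [0.4973 0.205  0.105 ] 0.17436905809564354 [0.5834 0.191  0.105 ] -9.250201091397436
panel [0.8022 0.2297 0.132 ] [0.453  0.2881 0.132 ] -9.498410420641797
far (array([0.6703, 0.1728, 0.0882]), np.float64(0.0004897362855017983)) near (array([0.4904, 0.2024, 0.0832]), np.float64(0.004646619966163635))
lip to panel 0.07387484284862765 0.07463021945659658
mat [ 0.4811 -0.1608] arm base dist 0.5072057798615864
[[ 0.3704 -0.2657]
 [ 0.5796 -0.2853]
 [ 0.6009 -0.0539]
 [ 0.3873 -0.0318]] [ 0.4845 -0.1592]
```

```bash
python3 -m handwheel '[[1,-0.733,0,0.067],[1,-0.733,0,0.067],[1,-0.733,0,0.067],[1,-0.733,0,0.067],[1,-0.733,0,0.067],[1,-0.733,0,0.067],[1,-0.733,0,0.067],[1,-0.733,0,0.067],[1,-0.733,0,0.067],[1,-0.733,0,0.067],[1,-0.733,0,0.067]]' 0 10
cat >> h.py <<'E'
def to(x,y,z,ang=-9.4):
    "rows values to bring TCP from now to x,y,z with tool x at ang deg"
    from scipy.spatial.transform import Rotation as R
    o=robot.get_obs();r=R.from_quat(o["tool_rot"]).as_matrix()
    d=r.T@(np.array([x,y,z])-o["position"]);a=np.degrees(np.arctan2(r[1,0],r[0,0]))
    print("now",o["position"].round(4) if hasattr(o["position"],'round') else o["position"],"toolx deg",a.round(2),"frac",(d/.3).round(4),"turn",(-(ang-a)/360).round(4),"F",np.round(o["ft_force"],2))
E
python3 -c "
from h import *
to(.4533,.2629,.231)"
```

```text
time: 2.72
position: [0.3932, -0.315, 0.2308]
tool_rot: [0.997, -0.081, 0.0, 0.0]
ft_force: [-0.2, -1.2, -0.1]
grip_width: 0.0214
grip_force: 0.0
now [ 0.3932 -0.315   0.2308] toolx deg -9.31 frac [-1.1390e-01 -1.9334e+00 -1.5000e-03] turn 0.0003 F [-0.2  -1.2  -0.07]
```

```bash
python3 -m handwheel '[[-0.057,-1,0,0],[-0.057,-1,0,0],[-0.057,-1,0,0],[-0.057,-1,0,0],[-0.057,-1,0,0],[-0.057,-1,0,0],[-0.057,-1,0,0],[-0.057,-1,0,0],[-0.057,-1,0,0]]' >/dev/null
python3 -m handwheel '[[-0.057,-0.93,0,0],[-0.057,-0.93,0,0],[-0.057,-0.93,0,0],[-0.057,-0.93,0,0],[-0.057,-0.93,0,0],[-0.057,-0.93,0,0],[-0.057,-0.93,0,0],[-0.057,-0.93,0,0],[-0.057,-0.93,0,0]]'
python3 -c "
from h import *
to(.4533,.2629,.09)"
```

```text
time: 4.22
position: [0.4565, 0.259, 0.2303]
tool_rot: [0.997, -0.083, 0.0, 0.0]
ft_force: [-0.1, -0.4, -0.3]
grip_width: 0.0005
grip_force: 0.0
now [0.4565 0.259  0.2303] toolx deg -9.56 frac [-0.013  -0.0114  0.4677] turn -0.0004 F [-0.06 -0.43 -0.27]
```

```bash
python3 -m handwheel '[[-0.013,0,0.12,0],[-0.013,0,0.25,0],[-0.013,0,0.35,0],[-0.013,0,0.42,0],[-0.013,0,0.468,0],[-0.013,0,0.468,0],[-0.013,0,0.468,0]]'
python3 - <<'E'
from h import *
t=vision.camera("top")
cv2.imwrite("pics/topd.png",cv2.resize(t["frame"][100:270,110:290,::-1],None,fx=3,fy=3,interpolation=cv2.INTER_CUBIC))
E
```

```text
time: 4.8
position: [0.4515, 0.2581, 0.0897]
tool_rot: [0.996, -0.085, -0.001, 0.001]
ft_force: [-0.2, 0.2, 0.1]
grip_width: 0.0003
grip_force: 0.0
```

View pics/topd.png

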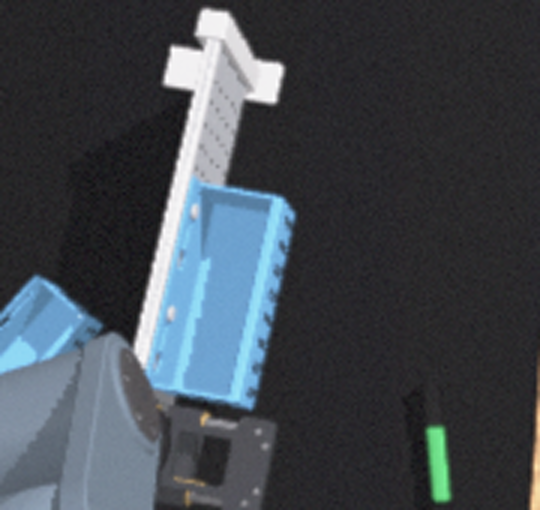

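The gripper stands just below the box's near end, clear of the panel.

```bash
python3 -m handwheel '[[0.03,0,0,0],[0.06,0,0,0],[0.08,0,0,0],[0.09,0,0,0],[0.09,0,0,0]]' | sed -n 1,4p
python3 -m handwheel '[[0.01,0,0,0],[0.02,0,0,0],[0.03,0,0,0],[0.033,0,0,0]]'| sed -n 1,4p
python3 -m handwheel '[[0.005,0,0,0],[0.01,0,0,0],[0.015,0,0,0],[0.02,0,0,0]]'| sed -n 1,4p
```

```text
time: 5.27
position: [0.4794, 0.256, 0.0908]
tool_rot: [0.996, -0.084, 0.001, -0.0]
ft_force: [-1.2, 0.2, -0.0]
time: 5.6
position: [0.4878, 0.2544, 0.0902]
tool_rot: [0.997, -0.083, 0.0, -0.0]
ft_force: [0.1, -0.5, -0.4]
time: 5.93
position: [0.4932, 0.2533, 0.0901]
tool_rot: [0.997, -0.083, -0.0, 0.0]
ft_force: [-0.9, -0.6, 0.1]
```

```bash
for i in 1 ; do python3 -m handwheel '[[0.005,0,0,0],[0.01,0,0,0],[0.015,0,0,0],[0.02,0,0,0]]'| sed -n 2,4p
python3 -m handwheel '[[0.005,0,0,0],[0.01,0,0,0],[0.015,0,0,0],[0.02,0,0,0]]'| sed -n 2,4p
python3 -m handwheel '[[0.005,0,0,0],[0.01,0,0,0],[0.015,0,0,0],[0.02,0,0,0]]'| sed -n 2,4p; done
python3 - <<'E'
from h import *
t=vision.camera("top");cv2.imwrite("pics/tope.png",cv2.resize(t["frame"][100:270,110:290,::-1],None,fx=3,fy=3,interpolation=cv2.INTER_CUBIC))
to(.54,.25,.09)
E
```

```text
position: [0.4981, 0.2524, 0.0899]
tool_rot: [0.997, -0.083, -0.001, 0.0]
ft_force: [-2.5, 0.9, 1.2]
position: [0.5051, 0.2512, 0.0901]
tool_rot: [0.997, -0.083, -0.0, 0.0]
ft_force: [-2.4, -1.3, 0.2]
position: [0.511, 0.2501, 0.0901]
tool_rot: [0.997, -0.083, -0.0, 0.0]
ft_force: [-3.0, -1.1, 0.5]
now [0.5116 0.2501 0.0902] toolx deg -9.58 frac [ 0.0935 -0.0153  0.0006] turn -0.0005 F [-1.71 -0.9   0.75]
```

View pics/tope.png

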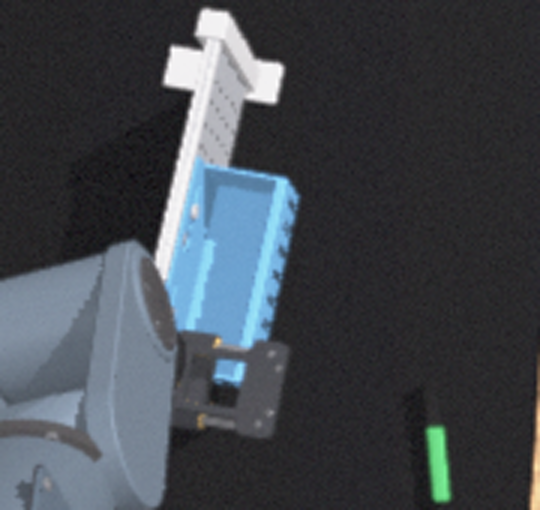

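Box slid about 20 mm. The stud at (210,195) and the hole at (240,186) leave about 22 mm to go, and the force is 2–3 N.

```bash
python3 -m handwheel '[[0.005,0,0,0],[0.01,0,0,0],[0.015,0,0,0],[0.02,0,0,0]]'| sed -n 2,4p
python3 -m handwheel '[[0.005,0,0,0],[0.01,0,0,0],[0.015,0,0,0],[0.02,0,0,0]]'| sed -n 2,4p
python3 -m handwheel '[[0.003,0,0,0],[0.006,0,0,0],[0.01,0,0,0],[0.01,0,0,0]]'| sed -n 2,4p
```

```text
position: [0.5168, 0.2492, 0.0901]
tool_rot: [0.997, -0.083, -0.0, 0.0]
ft_force: [-2.4, -0.1, 0.3]
position: [0.5229, 0.2483, 0.0901]
tool_rot: [0.997, -0.084, -0.0, 0.0]
ft_force: [-1.7, -0.8, -0.1]
position: [0.5272, 0.2482, 0.0904]
tool_rot: [0.997, -0.084, 0.001, -0.001]
ft_force: [-0.5, -0.2, -1.1]
```

```bash
python3 -m handwheel '[[0.003,0,0,0],[0.006,0,0,0],[0.007,0,0,0]]'| sed -n 2,4p
```

```text
position: [0.5289, 0.2477, 0.0905]
tool_rot: [0.997, -0.083, 0.001, -0.0]
ft_force: [-0.0, -0.5, -0.6]
```

```bash
python3 -m handwheel '[[0.003,0,0,0],[0.006,0,0,0],[0.006,0,0,0]]'| sed -n 2,4p; python3 -c "
from h import *
to(.54,.25,.09)"
```

```text
position: [0.53, 0.2472, 0.0902]
tool_rot: [0.997, -0.084, 0.0, -0.0]
ft_force: [-0.6, -0.4, -0.1]
now [0.53   0.2472 0.0902] toolx deg -9.58 frac [ 0.0313 -0.0146  0.0008] turn -0.0005 F [-0.6  -0.37 -0.14]
```

```bash
python3 -m handwheel '[[0.003,0,0,0],[0.006,0,0,0],[0.006,0,0,0]]'| sed -n 2,4p
python3 - <<'E'
from h import *
t=vision.camera("top");cv2.imwrite("pics/topf.png",cv2.resize(t["frame"][100:270,110:290,::-1],None,fx=3,fy=3,interpolation=cv2.INTER_CUBIC))
to(.54,.25,.09)
E
```

```text
position: [0.5317, 0.2469, 0.0902]
tool_rot: [0.997, -0.084, 0.0, -0.0]
ft_force: [-0.1, -0.7, 0.3]
now [0.5315 0.2469 0.0902] toolx deg -9.58 frac [ 0.0261 -0.0148  0.0006] turn -0.0005 F [ 0.12 -0.21 -0.24]
```

View pics/topf.png

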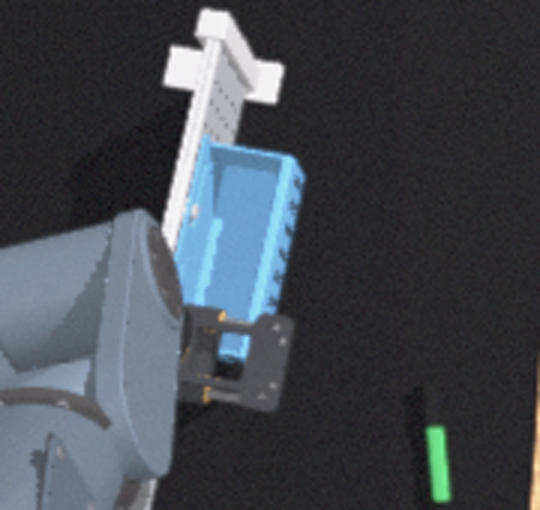

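The stud now sits over the hole: no dark hole shows below it. The pusher is unloaded, so the box has probably dropped in. I'll confirm with a gentle touch.

```bash
python3 -m handwheel '[[0.003,0,0,0],[0.006,0,0,0],[0.006,0,0,0]]'| sed -n 2,4p
```

```text
position: [0.5328, 0.2467, 0.09]
tool_rot: [0.997, -0.084, -0.001, 0.0]
ft_force: [-0.4, -0.1, -0.1]
```

```bash
python3 -m handwheel '[[0.003,0,0,0],[0.005,0,0,0],[0.005,0,0,0]]'| sed -n 2,4p
```

```text
position: [0.5341, 0.2464, 0.09]
tool_rot: [0.997, -0.084, -0.001, 0.0]
ft_force: [-1.8, 0.5, 0.2]
```

```bash
python3 -m handwheel '[[0.003,0,0,0],[0.005,0,0,0],[0.005,0,0,0]]'| sed -n 2,4p
```

```text
position: [0.5362, 0.246, 0.0901]
tool_rot: [0.997, -0.083, 0.0, 0.0]
ft_force: [-1.4, 1.2, -0.4]
```

Run:
```python
from h import *
t=vision.camera("top");np.save("t.npy",t["frame"])
print(robot.get_obs()["time"],np.round(robot.get_obs()["ft_force"],1))
```

```text
9.5833 [-2.1  0.1 -0.5]
```

```bash
python3 -m handwheel '[[0.003,0,0,0],[0.005,0,0,0],[0.005,0,0,0],[0.005,0,0,0]]'| sed -n 2,4p
```

```text
position: [0.5379, 0.2458, 0.0902]
tool_rot: [0.997, -0.083, 0.0, 0.0]
ft_force: [-1.4, -0.8, -0.8]
```

```bash
python3 -m handwheel '[[0.003,0,0,0],[0.005,0,0,0],[0.005,0,0,0],[0.005,0,0,0]]'| sed -n 2,4p
python3 - <<'E'
from h import *
t=vision.camera("top")["frame"];a=np.load("t.npy")
f=np.vstack([cv2.resize(x[125:225,155:225,::-1],None,fx=4,fy=4,interpolation=cv2.INTER_CUBIC) for x in (t,)]);g=cv2.resize(a[125:225,155:225,::-1],None,fx=4,fy=4,interpolation=cv2.INTER_CUBIC)
cv2.imwrite("pics/cmp.png",np.hstack([g,f]))
E
```

```text
position: [0.5384, 0.2456, 0.09]
tool_rot: [0.997, -0.084, -0.001, 0.0]
ft_force: [-2.7, 0.3, 0.8]
```

View pics/cmp.png

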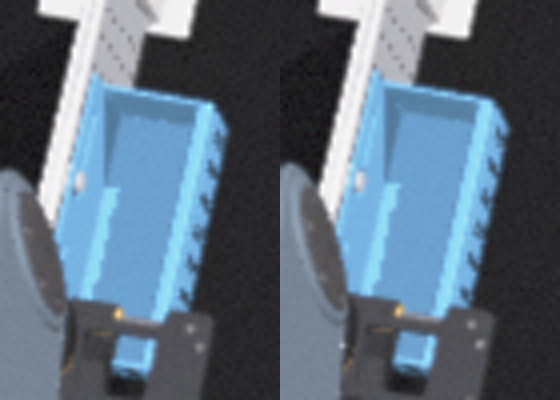

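The box moved only about 1 mm between the two frames, at 2–3 N. I'll measure its displacement, including any drop, by template matching against the initial pictures.

```bash
cat > disp.py <<'E'
from h import *
np.set_printoptions(precision=4,suppress=True)
def match(a,b,rc,h,sr):
    r,c=rc;S=4
    T=cv2.resize(a[r-h:r+h,c-h:c+h],None,fx=S,fy=S,interpolation=cv2.INTER_CUBIC)
    W=cv2.resize(b[r-h-sr:r+h+sr,c-h-sr:c+h+sr],None,fx=S,fy=S,interpolation=cv2.INTER_CUBIC)
    m=cv2.matchTemplate(W,T,cv2.TM_CCOEFF_NORMED);_,v,_,l=cv2.minMaxLoc(m)
    return np.array([l[1],l[0]])/S-sr,v
t=vision.camera("top");s=vision.camera("scene")
a=cv2.imread("pics/top0.png")[:,:,::-1];b=cv2.imread("pics/scene0.png")[:,:,::-1]
X=np.array([.6694,.177,.105])-.005*np.array([.165,.986,0])
pt,ps=proj(t,X),proj(s,X)
for h in(6,8):
    dt,v1=match(a,t["frame"],tuple(np.round(pt).astype(int)),h,22);ds,v2=match(b,s["frame"],tuple(np.round(ps).astype(int)),h,26)
    N,e=tri(t,pt+dt,s,ps+ds);d=N-X
    print(pt,ps,dt,v1,ds,v2,"along",d@[.986,-.165,0],"n",d@[.165,.986,0],"z",d[2],"err",e)
E
python3 disp.py
```

```text
[166.8148 206.0988] [300.3778 282.0782] [-15.75   3.75] 0.9927997589111328 [  8.25 -20.  ] 0.9966468214988708 along 0.04480674982804808 n -0.00019166697993349964 z -0.005685421207248312 err 0.0005115419697925532
[166.8148 206.0988] [300.3778 282.0782] [-15.75   3.75] 0.9932783246040344 [  8.25 -20.  ] 0.9973046779632568 along 0.04480674982804808 n -0.00019166697993349964 z -0.005685421207248312 err 0.0005115419697925532
```

Matching gives a slide of 44.8 mm with a drop of 5.7 mm, so both studs are in the wide ends. I'll back off and go to the lip.

```bash
python3 -m handwheel '[[-0.02,0,0,0],[-0.06,0,0,0],[-0.1,0,0,0],[-0.1,0,-0.1,0],[-0.1,0,-0.2,0],[-0.1,0,-0.3,0],[-0.1,0,-0.35,0],[-0.1,0,-0.35,0]]' 57 10
python3 -c "
from h import *
to(.6278,.1851,.081)"; python3 disp.py|head -1
```

```text
time: 11.07
position: [0.5135, 0.2516, 0.1999]
tool_rot: [0.997, -0.083, 0.006, -0.002]
ft_force: [0.5, 0.6, -0.7]
grip_width: 0.0445
grip_force: 0.0
now [0.5135 0.2516 0.1999] toolx deg -9.56 frac [0.4076 0.1574 0.4005] turn -0.0005 F [ 0.54  0.59 -0.7 ]
[166.8148 206.0988] [300.3778 282.0782] [-15.75   3.75] 0.9928057789802551 [  8.25 -20.  ] 0.996760368347168 along 0.04480674982804808 n -0.00019166697993349964 z -0.005685421207248312 err 0.0005115419697925532
```

```bash
python3 -m handwheel '[[0.1,0.04,0,0],[0.2,0.08,0,0],[0.3,0.12,0,0],[0.4,0.157,0,0],[0.407,0.157,0,0],[0.407,0.157,0,0],[0.407,0.157,0,0],[0.407,0.157,0,0]]' |sed -n 2,5p
python3 - <<'E'
from h import *
to(.6278,.1851,.081)
t=vision.camera("top");cv2.imwrite("pics/topg.png",cv2.resize(t["frame"][100:270,110:290,::-1],None,fx=3,fy=3,interpolation=cv2.INTER_CUBIC))
E
```

```text
position: [0.6202, 0.1843, 0.1938]
tool_rot: [0.997, -0.083, -0.002, 0.0]
ft_force: [-0.2, -0.5, -0.5]
grip_width: 0.0497
now [0.6202 0.1843 0.1938] toolx deg -9.54 frac [ 0.0257 -0.0069  0.3758] turn -0.0004 F [-0.2  -0.46 -0.54]
```

View pics/topg.png

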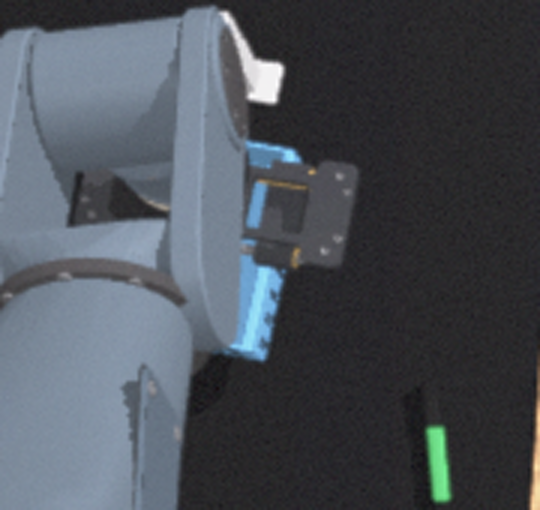

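The gripper is over the lip, slightly short along u. I'll correct while descending.

```bash
python3 -m handwheel '[[0.025,-0.007,0.08,0],[0.025,-0.007,0.18,0],[0.025,-0.007,0.26,0],[0.025,-0.007,0.32,0],[0.025,-0.007,0.35,0],[0.025,-0.007,0.376,0],[0.025,-0.007,0.376,0],[0.025,-0.007,0.376,0]]' |sed -n 2,5p
python3 -c "
from h import *
to(.6278,.1851,.081)"
```

```text
position: [0.6301, 0.1851, 0.083]
tool_rot: [0.997, -0.083, 0.0, -0.0]
ft_force: [0.6, -0.0, 1.6]
grip_width: 0.0497
now [0.6301 0.1851 0.083 ] toolx deg -9.55 frac [-0.0074  0.0011  0.0066] turn -0.0004 F [ 0.56 -0.02  1.62]
```

```bash
python3 -m handwheel '[[0,0,0,0],[0,0,0,0],[0,0,0,0],[0,0,0,0],[0,0,0,0],[0,0,0,0]]' 0 3
python3 -m handwheel '[[0,0,0,0],[0,0,0,0]]'
```

```text
time: 13.05
position: [0.6301, 0.1855, 0.0828]
tool_rot: [0.996, -0.084, 0.0, -0.001]
ft_force: [1.1, 6.8, 1.5]
grip_width: 0.0183
grip_force: 3.0
time: 13.22
position: [0.6303, 0.1868, 0.0829]
tool_rot: [0.996, -0.084, 0.001, -0.002]
ft_force: [-0.6, 6.6, 1.1]
grip_width: 0.0158
grip_force: 3.0
```

```bash
python3 -m handwheel '[[0,-0.005,0,0],[0,-0.01,0,0],[0,-0.01,0,0]]'| sed -n 2,6p
python3 -m handwheel '[[0,0,0,0],[0,0,0,0]]'
```

```text
position: [0.6308, 0.1896, 0.0828]
tool_rot: [0.996, -0.084, 0.001, -0.001]
ft_force: [0.0, 5.6, 1.6]
grip_width: 0.0103
grip_force: 3.0
time: 13.63
position: [0.6308, 0.1895, 0.0828]
tool_rot: [0.996, -0.084, 0.001, -0.002]
ft_force: [0.0, 6.7, 0.9]
grip_width: 0.0106
grip_force: 3.0
```

```bash
python3 -m handwheel '[[0,-0.003,0,0],[0,-0.006,0,0],[0,-0.006,0,0]]'| sed -n 2,6p
python3 -m handwheel '[[0,0,0,0]]'
```

```text
position: [0.6308, 0.1897, 0.0826]
tool_rot: [0.997, -0.083, 0.0, -0.0]
ft_force: [0.4, 3.1, 1.8]
grip_width: 0.0104
grip_force: 3.0
time: 13.97
position: [0.6308, 0.1897, 0.0826]
tool_rot: [0.996, -0.084, 0.0, -0.0]
ft_force: [-0.4, 3.2, 2.3]
grip_width: 0.0107
grip_force: 3.0
```

```bash
python3 -m handwheel '[[0,-0.003,0,0],[0,-0.006,0,0],[0,-0.006,0,0],[0,-0.006,0,0]]' 0 8
python3 disp.py | head -1
```

```text
time: 14.3
position: [0.6308, 0.1898, 0.0826]
tool_rot: [0.997, -0.083, -0.0, 0.001]
ft_force: [-1.6, -4.8, 4.9]
grip_width: 0.011
grip_force: 8.0
[166.8148 206.0988] [300.3778 282.0782] [-15.75   3.75] 0.9920895099639893 [  8. -20.] 0.9937573671340942 along 0.04465499949854463 n -0.00038359102131994475 z -0.004993489200620885 err 0.0006147405628761819
```

```bash
python3 -m handwheel '[[0,0.003,0,0],[0,0.003,-0.003,0],[0,0.003,-0.006,0],[0,0.003,-0.006,0]]' 0 25
python3 -m handwheel '[[0,0,-0.003,0],[0,0,-0.006,0],[0,0,-0.006,0]]'
python3 disp.py | head -1
```

```text
time: 14.73
position: [0.6308, 0.1903, 0.0838]
tool_rot: [0.996, -0.084, -0.0, -0.0]
ft_force: [0.4, -1.9, 0.6]
grip_width: 0.0095
grip_force: 24.9
time: 14.98
position: [0.6299, 0.1904, 0.0852]
tool_rot: [0.997, -0.083, -0.001, 0.0]
ft_force: [-0.7, -2.1, -2.0]
grip_width: 0.01
grip_force: 25.0
[166.8148 206.0988] [300.3778 282.0782] [-15.5    3.25] 0.995043933391571 [  8.  -19.5] 0.9932446479797363 along 0.04366173602792904 n 0.0004890048801746017 z -0.004102643835151479 err 0.0009132134699108795
```

```bash
python3 -m handwheel '[[0,0,-0.004,0],[0,0,-0.008,0],[0,0,-0.012,0],[0,0,-0.012,0],[0,0,-0.012,0]]'
python3 disp.py | head -1
```

```text
time: 15.5
position: [0.6304, 0.1903, 0.0896]
tool_rot: [0.997, -0.083, -0.0, 0.0]
ft_force: [0.3, -2.5, -1.8]
grip_width: 0.0098
grip_force: 25.0
[166.8148 206.0988] [300.3778 282.0782] [-16.25   3.  ] 0.9964354634284973 [  7.  -19.5] 0.9925404191017151 along 0.0438019862865888 n 0.00045609193578954226 z 0.0009315979553136539 err 0.00022769008971080024
```

```bash
python3 -m handwheel '[[0,0.006,0.002,0],[0,0.012,0.002,0],[0,0.018,0.002,0],[0,0.018,0.002,0]]'
python3 disp.py | head -1
```

```text
time: 15.93
position: [0.63, 0.1847, 0.089]
tool_rot: [0.997, -0.084, 0.0, -0.0]
ft_force: [0.1, -0.4, -2.8]
grip_width: 0.0098
grip_force: 25.0
[166.8148 206.0988] [300.3778 282.0782] [-16.   5.] 0.9947369694709778 [  5.25 -20.75] 0.9936733245849609 along 0.04453061854426747 n -0.004643510101837643 z -0.0002450987179216241 err 0.0007364073263632623
```

```bash
python3 -m handwheel '[[0,0.01,0,0],[0,0.02,0,0],[0,0.03,0,0],[0,0.03,0,0]]'
python3 -m handwheel '[[0,0.04,0,0],[0,0.09,0,0],[0,0.15,0,0],[0,0.2,0,0],[0,0.2,-0.1,0],[0,0.2,-0.2,0],[0,0.2,-0.25,0],[0,0.2,-0.25,0],[0,0.2,-0.25,0]]'
python3 - <<'E'
from h import *
to(.48,-.1,.15)
o=robot.get_obs();print(np.round(o["q"],2))
E
```

```text
time: 16.37
position: [0.6282, 0.1754, 0.0889]
tool_rot: [0.996, -0.084, -0.0, 0.0]
ft_force: [-0.8, 0.5, -2.1]
grip_width: 0.0099
grip_force: 25.0
time: 17.12
position: [0.6186, 0.1158, 0.1647]
tool_rot: [0.996, -0.084, 0.001, 0.0]
ft_force: [-0.5, 0.1, -2.4]
grip_width: 0.0099
grip_force: 25.0
now [0.6186 0.1158 0.1647] toolx deg -9.64 frac [-0.335   0.7865  0.0484] turn -0.0007 F [-0.52  0.12 -2.45]
[ 0.01  0.61  1.48 -0.    1.05  1.75]
```

```bash
python3 -m handwheel '[[-0.03,0.1,0,0],[-0.06,0.2,0,0],[-0.09,0.32,0,0],[-0.13,0.44,0,0],[-0.16,0.56,0,-0.006],[-0.19,0.68,0,-0.006],[-0.22,0.8,0,-0.012],[-0.25,0.9,0,-0.012],[-0.28,0.96,0,-0.012],[-0.286,1,0,-0.012],[-0.286,1,0,-0.012],[-0.286,1,0,-0.012]]'
python3 -c "
from h import *
to(.4794,-.1929,.060,-5.4)"
```

```text
time: 18.12
position: [0.4835, -0.1645, 0.1631]
tool_rot: [0.999, -0.047, -0.001, -0.001]
ft_force: [0.6, -0.6, -2.6]
grip_width: 0.0098
grip_force: 25.0
now [ 0.4835 -0.1645  0.1631] toolx deg -5.36 frac [-0.0044  0.0959  0.3435] turn 0.0001 F [ 0.64 -0.56 -2.62]
```

```bash
python3 -m handwheel '[[-0.002,0.05,0.05,0],[-0.004,0.096,0.13,0],[-0.004,0.096,0.21,0],[-0.004,0.096,0.27,0],[-0.004,0.096,0.31,0],[-0.004,0.096,0.33,0],[-0.004,0.096,0.343,0],[-0.004,0.096,0.343,0],[-0.004,0.096,0.343,0]]'
python3 - <<'E'
from h import *
to(.4794,-.1929,.048,-5.4)
c=vision.camera("scene");cv2.imwrite("pics/sch.png",cv2.resize(c["frame"][110:310,150:400,::-1],None,fx=3,fy=3))
E
```

```text
time: 18.87
position: [0.4807, -0.1928, 0.0614]
tool_rot: [0.999, -0.045, 0.0, 0.0]
ft_force: [0.1, -0.2, -2.5]
grip_width: 0.01
grip_force: 25.0
now [ 0.4807 -0.1928  0.0614] toolx deg -5.2 frac [-0.0043  0.0006  0.0447] turn 0.0005 F [ 0.1  -0.17 -2.47]
```

View pics/sch.png

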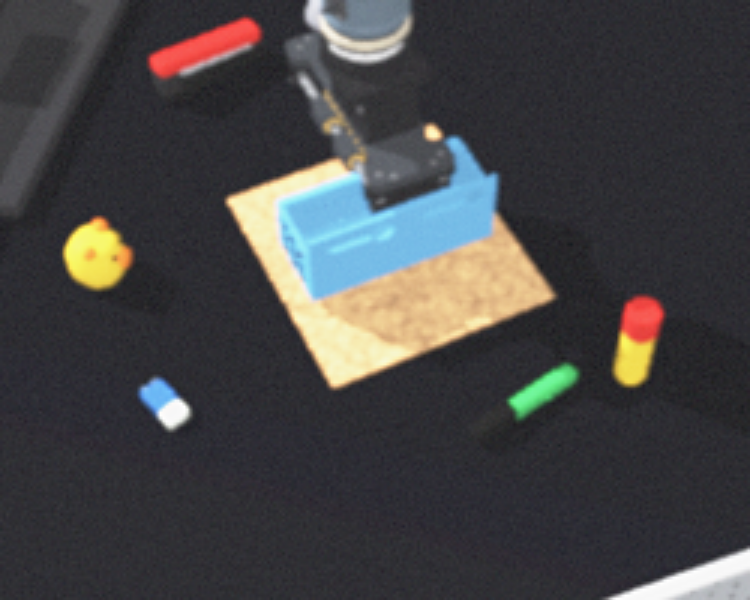

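The box hangs level over the mat, and the bystanders have not moved. I'll lower it gently now.

```bash
python3 -m handwheel '[[-0.004,0,0.01,0],[-0.004,0,0.02,0],[-0.004,0,0.03,0],[-0.004,0,0.034,0],[-0.004,0,0.034,0]]'|sed -n 2,4p
python3 -m handwheel '[[0,0,0.004,0],[0,0,0.008,0],[0,0,0.008,0]]'|sed -n 2,4p
```

```text
position: [0.4786, -0.193, 0.0506]
tool_rot: [0.999, -0.046, -0.0, -0.0]
ft_force: [-0.3, 0.1, -3.0]
position: [0.4788, -0.1932, 0.0498]
tool_rot: [0.999, -0.046, 0.0, 0.0]
ft_force: [-2.0, -0.1, 7.5]
```

```bash
python3 -m handwheel '[[0,0,0.003,0],[0,0,0.005,0],[0,0,0.005,0]]'|sed -n 2,4p
```

```text
position: [0.4789, -0.1932, 0.0498]
tool_rot: [0.999, -0.046, 0.001, 0.0]
ft_force: [-4.5, 1.6, 19.7]
```

```bash
python3 -m handwheel '[[0,0,-0.004,0],[0,0,-0.008,0],[0,0,-0.008,0]]'|sed -n 2,4p
python3 -m handwheel '[[0,0,0,0],[0,0,0,0],[0,0,0,0],[0,0,0,0],[0,0,0,0],[0,0,-0.03,0],[0,0,-0.08,0],[0,0,-0.16,0],[0,0,-0.26,0],[0,0,-0.36,0],[0,0,-0.45,0],[0,0,-0.5,0],[0,0,-0.5,0]]' 50 10
python3 -m handwheel '[[0,0.1,0,0],[0,0.2,0,0],[0,0.3,0,0],[0,0.45,0,0],[0,0.6,0,0],[0,0.7,0,0],[0,0.7,0,0],[0,0.7,0,0]]'|sed -n 1,2p
python3 - <<'E'
from h import *
for n in("scene","top"):
    c=vision.camera(n)
    if n=="scene":cv2.imwrite("pics/schend.png",c["frame"][:,:,::-1])
    if n=="top":
      for r in vision.outline_of("top","penbox")[:3]:
        cn=max(cv2.findContours(r["mask"].astype(np.uint8),0,2)[0],key=cv2.contourArea)
        b=cv2.boxPoints(cv2.minAreaRect(cn));print(r["conf"],r["point"],[atz(c,(p[1],p[0]),.064)[:2].round(3).tolist() for p in b])
E
```

```text
position: [0.4791, -0.1933, 0.0499]
tool_rot: [0.999, -0.046, 0.0, 0.0]
ft_force: [-0.8, 0.2, 7.0]
time: 21.17
position: [0.4809, -0.1943, 0.2036]
tool_rot: [0.999, -0.046, 0.004, 0.002]
ft_force: [0.3, -1.5, -0.2]
grip_width: 0.0435
grip_force: 0.0
time: 21.83
position: [0.4585, -0.4037, 0.198]
0.72 [233.9, 332.7] [[0.412, -0.105], [0.576, -0.124], [0.567, -0.207], [0.404, -0.186]]
0.69 [217.2, 114.3] [[0.516, 0.487], [0.624, 0.403], [0.57, 0.339], [0.464, 0.423]]
0.57 [211.8, 442.6] [[0.571, -0.414], [0.571, -0.453], [0.534, -0.45], [0.534, -0.412]]
```

View pics/schend.png

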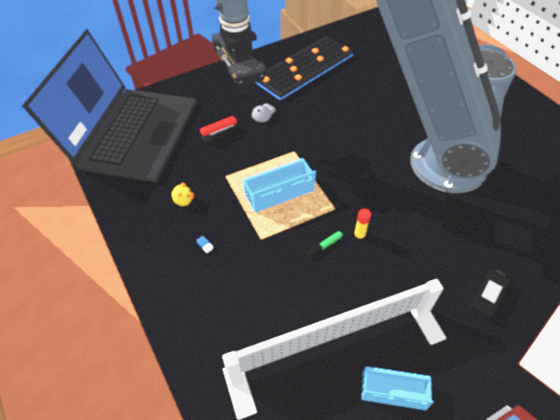

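The box stands upright on the mat. Its measured centre is about (0.490,-0.156) against the mat's (0.4825,-0.160). The other objects are where they were.

```bash
python3 -c "
from rig import job
print(job.hand_in())"
```

```text
the job is handed in; nothing more can be done
None
```

The pen box was slid about 45 mm to its wide ends, lifted off the panel and set upright within about 1 cm of the mat's centre; nothing else was seen to move, and the job was handed in at about 22 s.

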